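# Send the roller lantern down the run rail

## Task

Hook the roller lantern onto the sloped run rail at its high end, lowering it gently until its wheels carry it before you let go, so that it rolls down to the catch by itself. Once it has come to rest there, press it gently past the sprung catch, fully home against the stop, then let go, leaving the other props alone.

Things in the scene. Friction and masses are not known exactly. Their poses are not given: they have to be found in the camera images.
- stand: Fixed stand of the run rail: oak plank (x +50 to +135 mm, 460 mm long, 18 thick) and two steel posts (x +85 to +93, y -170 and +170, up to 245 high) that carry a steel bar by studs on its +x side; the -x side is open. Origin on the table under the bar's middle; +y along the bar to its HIGH end, +x to the posts, z up. Never press the rail with over 15 N while seating, nor the stop with over 20 N.
- bar_mid (a point): Middle of the bar's top edge at middling slope (0.095), 202 mm high. The bar: steel flat on edge in the stand's plane x = 0, 8 mm thick, 22 high, y -200 to +200 mm, with a 14 mm lip at the high end (y +194). Its top is 186 mm high at y -170 and rises towards +y by 0.050 to 0.140 per length: the clamped slope differs each time and is not measured. Axes as the stand's.
- load_point (a point): Where to hang the lantern, 110 mm uphill of the bar's middle (anywhere within 40 mm along y is the high end): the bar's top edge there for a middling slope, 212.5 mm high. The true edge lies up to 13 mm higher or lower, unmeasured: find it by feel. Axes as the stand's.
- stop_point (a point): Foot of the end stop's face at the bar's top edge (stand y -170, z 186 mm); the stop, a dark block 20 mm wide and 30 high, lies beyond it towards -y. Fully home, the lantern's lower wheel touches this face and the lantern's middle is 49 mm uphill of it. Axes as the stand's.
- catch_point (a point): Sprung catch: a lever pivoted over the stop with a roller 10 mm across, 24 wide, lying across the bar 31 mm uphill of the stop face, 28 mm above the bar (this point). Gravity brings the lower wheel to rest on it, lantern middle 79 mm uphill of the stop. A slow push rising to some 7 N (brisk: 12) along the bar for 15 mm lifts it, then it drops behind the wheel and keeps the lantern home. Axes as the stand's.
- lantern_grip (a point): Where to grip the lantern: middle of its steel grip block, 12 mm thick (lantern x), 18 long (y), over the lantern's middle. The point is 12 mm below the block's top, 23 above the wheels' tops, 204 above the lantern's foot. Gripped across x, it can roll out along y between the opened fingers. Closed finger tips against the block's uphill face can push it along. Axes as the lantern's.
- lantern_seat (a point): Lantern's middle between the wheels at the bottom of their grooves, 52 mm below the grip point, 152 above its foot; it lies on the bar's top edge when hung. White wheels at y -32 and +32 mm, 24 mm across in the groove, 34 over the flanges; grooves 11 mm wide at the bottom, 15 at the rim, for the 8 mm bar. Let go, it rolls down in 2 to 8 s. Axes as the lantern's.
- lantern: Roller lantern, 0.5 to 0.7 kg, standing on the table; origin under its foot. Round LED lantern 68 mm across, 70 high, below a steel hook: lower arm 76 to 84 mm high, back strap x -18 to -12 mm, mouth open to +x between the arm (84) and the wheel flanges (147), so it goes on the bar sideways towards +x, then down. Hung, its x and y point as the stand's.
- mirror: Tortoiseshell hand mirror lying on the table, 214 mm long (x), 100 across, 9 thick; origin under its middle. To be left alone.
- watch: Brass pocket watch lying face up, 48 mm across, 12 thick; origin under its middle. To be left alone.
- stopper: Cut-glass decanter stopper standing on its head, 48 mm across, 64 high; origin under its middle. To be left alone.
Things that resemble listed ones, but are neither listed nor needed, are in the scene too. Of the things like the lantern, leave any that is pink, purple or turquoise; of the rest the larger one is meant.

How it is judged:
By the outcome, as a careful person would: the job done as asked, in the order asked, and still so for the second after the job is handed in, with the robot touching nothing.
It also fails if it takes over 72 s, if anything falls off the work surface, if the arm or the gripper's body presses on something with over 40 N, if the wrist force passes 120 N, or if a joint passes its speed limit or range.

## Robot

A 6-joint arm with a two-finger parallel gripper is mounted at the origin on the work surface. World frame = base frame: x ahead of the robot, y to its left, z up, the work surface at z = 0. Lengths are in mm, angles in rad, forces in N, time in s.
With the tool pointing down it reaches from about 350 to 775 mm from the base axis. Payload 7.3 kg.
Tool frame: the origin (TCP) lies on the centre line of the jaws, within the pads' length; the fingertips stand 22 mm ahead of it and the grasp point (between the pads) lies 3 mm ahead of it (bot.finger_overhang is the distance from the TCP to the fingertips, in mm); y points along the fingers, z is the direction in which the jaws open and shut, and the axes are right-handed (so a half turn about y gives the same grasp; the last joint's range is limited). The gripper opens to 92 mm and grips with 3 to 60 N. Pads are 19 mm wide; open, the fingers measure 130 mm over their backs; the gripper's body (75 mm by 190 mm) begins 47 mm behind the grasp point.
Start: joints at [1.108, 0.342, 1.524, -0, 1.275, -0.146], TCP at [163.537, 498.897, 248.741] pointing down, gripper open.
Joint ranges: [-2.53, 2.53], [-0.77, 2.02], [0.04, 2.7], [-1, 4.14], [0.28, 2.66], [-3.11, 3.11]. Speed limits (rad/s): [2.57, 2.57, 3.14, 3.14, 3.14, 3.14].

## Interface

Orientations are given as [roll, pitch, yaw] about the fixed x, y, z axes, in that order (R = Rz(yaw) Ry(pitch) Rx(roll)).
In Python, from plant import bot, viewer, find_in, spot_point gives the robot as it stands.
- The arm moves only by the tool send_rows, never from a script. Its argument "moves" is a list of rows, each a list of 3 entries, a list of its own where there are three numbers: the shift along the tool's x, y, z in mm, then the turn, a rotation vector about the tool's x, y, z in degrees, then the finger opening in mm, from 0 to 91.8. A call has 1 to 20 rows; each row shifts and turns the pose as measured when the row begins, along the tool's axes as they then stand; what a row does not reach is not made up. A row lasts 1/8 s, in which the tool goes at most 62.5 mm and 10.7 degrees, less where a joint would pass 70% of its speed; a pose out of reach is approached as far as the arm can. A call with a gripper value outside its range is refused whole. The fingers move at their own pace and stop on an object; the grip force is fixed at half the most. Time passes only in rows, so rows that do not move let the fingers close. It gives the time, the measured TCP pose, the force and the opening at its end, in the units of the state.
- bot.get_obs(): the state, without advancing time (a new reading comes with each control period).
- viewer.capture(name): name is "scene" or "top"; returns the picture (420x560x3 uint8, blue, green, red); there is no depth.
- viewer.camera_model(name): a dict with "fx", "fy", "cx", "cy" (pixels), "rvec" (rotation vector, rad) and "tvec" (3), from world to camera coordinates, as OpenCV has them. Camera axes: x right, y down, z forward; pixel columns grow to the right and rows downward; lengths in mm; the calibration is good to about 2 mm. A picture is of the moment at which its call begins. camera_model takes no time and is no camera call.
- bot.close_job(): hands the job in, once; it reports no verdict.
Trained networks look in the newest picture that a camera, given by its name, has taken for a name from the list of things; names that differ only in an ending like _2 or _b are one class to them, and where a whole thing is asked for, a point or a joint stands for the part that bears it (a point fixed in the world has none). Each returns a list of dicts, best first, with "conf" (0 to 1); they miss things now and then, are a little off and sometimes report something else, mostly with a low value. They report only what shows in the picture. A call takes as long as a camera call. They do not tell look-alikes from the thing itself.
- find_in(camera, thing): "extent" ([centre column, centre row, width, height] in pixels, round what is visible of it).
- spot_point(camera, thing): "point" ([column, row] in pixels: a listed point, or the origin of a listed thing).
The state is a dict: "time": time; "joint_positions": joint angles; "dq": joint speeds; "tau": joint torques, N m; "tool_pos": TCP position; "tcp_rot": TCP orientation; "contact_force": force on the tool from outside, world axes, zero at the start; "moment": the same for the moment, N m; "grip_width": finger opening in mm.
Only numpy, scipy, OpenCV 4.12 (cv2) and the standard library are available. Lean on these libraries where they do the work, as an engineer would, in place of code of your own. Each camera call takes 0.05 s, during which the arm holds its last target.

## Working session

There is one attempt and no reset: what is moved stays moved. The work goes in short steps, Python scripts to look and compute and a tool call to move; the robot and the scene stay as the last step left them, time stands still between calls to the robot, and variables do not carry over. Pictures are saved under pics/ and viewed, and the job is handed in when it is done.

Besides the shell and the picture viewer there is one more tool, called after "Emit:" as name(argument=value, ...) on one line, values as JSON. send_rows: Moves the arm, as the interface text tells. Its arguments: {"type":"object","properties":{"moves":{"type":"array","items":{"type":"array"}}},"required":["moves"]}

```bash
mkdir -p pics; ls
python3 - <<'E'
from plant import bot, viewer, find_in, spot_point
import cv2
o=bot.get_obs();print(o)
for c in ("scene","top"):
    im=viewer.capture(c);cv2.imwrite(f"pics/{c}0.png",im)
    m=viewer.camera_model(c);print(c,m)
    for t in ("stand","lantern","mirror","watch","stopper"):
        print(t,[(d['conf'],d['extent']) for d in find_in(c,t)][:4])
    for t in ("bar_mid","load_point","stop_point","catch_point","lantern_grip","lantern_seat","lantern","stand"):
        print(t,[(d['conf'],d['point']) for d in spot_point(c,t)][:4])
E
```

```text
pics
{'time': 0.0, 'joint_positions': array([ 1.10797912e+00,  3.42710132e-01,  1.52501001e+00, -2.76267465e-05,
        1.27540826e+00, -1.46008369e-01]), 'dq': array([ 0.0004214 , -0.00061743,  0.00084096,  0.00091073, -0.00201186,
       -0.00017456]), 'tau': array([ 1.08077940e-03, -4.31243491e+01, -2.44225556e+01,  7.19528552e-02,
        5.58695546e-02, -1.17869176e-04]), 'tool_pos': array([163.37758032, 498.53696038, 248.05392404]), 'tcp_rot': array([-1.57231958e+00,  1.97299381e-04, -3.16800922e-01]), 'contact_force': array([ 0.01056736,  0.0861206 , -0.68843132]), 'moment': array([ 0.00015583, -0.00659432,  0.04941597]), 'grip_width': 91.87019290719995}
scene {'fx': 517.1937197595654, 'fy': 517.1937197595654, 'cx': 272.9242025324149, 'cy': 209.32295402064165, 'rvec': array([ 2.18888342,  1.06929943, -0.41392976]), 'tvec': array([-339.37728854, -126.95558956, 1499.39714674])}
stand [(0.85, [305.4, 313.4, 203.7, 213.1])]
lantern [(0.77, [237.2, 269.9, 25.5, 56.3]), (0.69, [192.6, 233.2, 42.0, 75.0]), (0.69, [283.5, 148.1, 24.7, 74.1]), (0.59, [267.6, 190.9, 21.5, 57.0])]
mirro
[... 1049 characters left out ...]
 252.2, 24.1, 18.6]), (0.72, [211.7, 287.8, 30.4, 42.9])]
mirror [(0.77, [155.7, 192.2, 36.8, 71.7]), (0.75, [293.9, 218.4, 37.0, 27.4])]
watch [(0.82, [214.9, 220.2, 20.6, 16.7])]
stopper [(0.64, [414.4, 218.7, 16.1, 17.2])]
bar_mid [(0.72, [324.0, 135.2])]
load_point [(0.62, [278.9, 135.5])]
stop_point [(0.83, [389.2, 139.5])]
catch_point [(0.89, [380.6, 135.4])]
lantern_grip [(0.87, [292.9, 210.3]), (0.8, [204.9, 288.0]), (0.74, [345.7, 248.8]), (0.72, [341.0, 196.1])]
lantern_seat [(0.96, [205.4, 287.9]), (0.94, [340.6, 196.1]), (0.92, [294.3, 216.0]), (0.61, [345.0, 249.0])]
lantern [(0.91, [340.2, 251.4]), (0.82, [255.7, 249.3]), (0.74, [336.4, 200.7]), (0.65, [293.1, 220.7])]
stand []
```

Run:
```python
import cv2
for c,(x0,y0,x1,y1) in (("scene",(120,60,440,300)),("top",(130,80,450,320))):
    im=cv2.imread(f"pics/{c}0.png")
    cv2.imwrite(f"pics/{c}0z.png",cv2.resize(im[y0:y1,x0:x1],None,fx=2.5,fy=2.5,interpolation=cv2.INTER_CUBIC))
```

```text
(no output)
```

View pics/scene0.png

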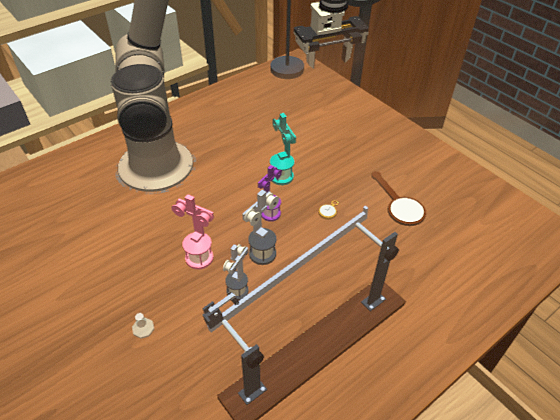

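View pics/scene0z.png

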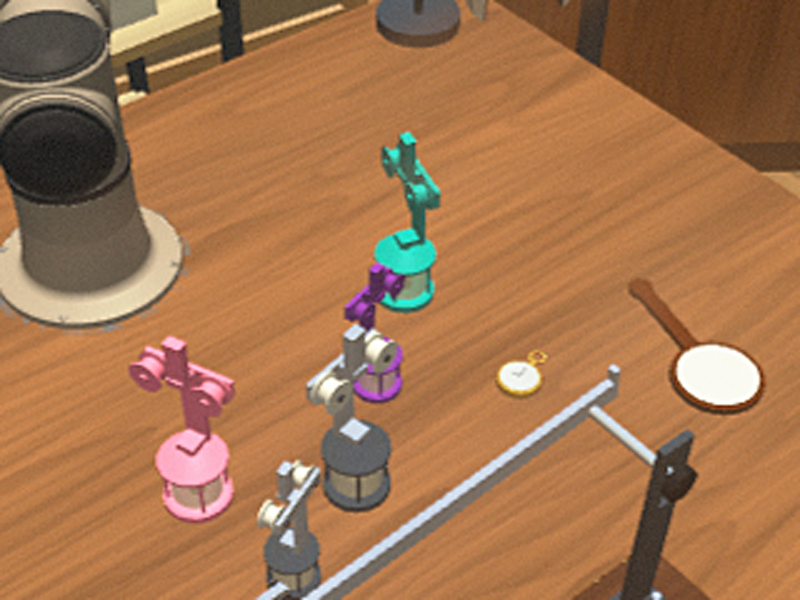

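View pics/top0z.png

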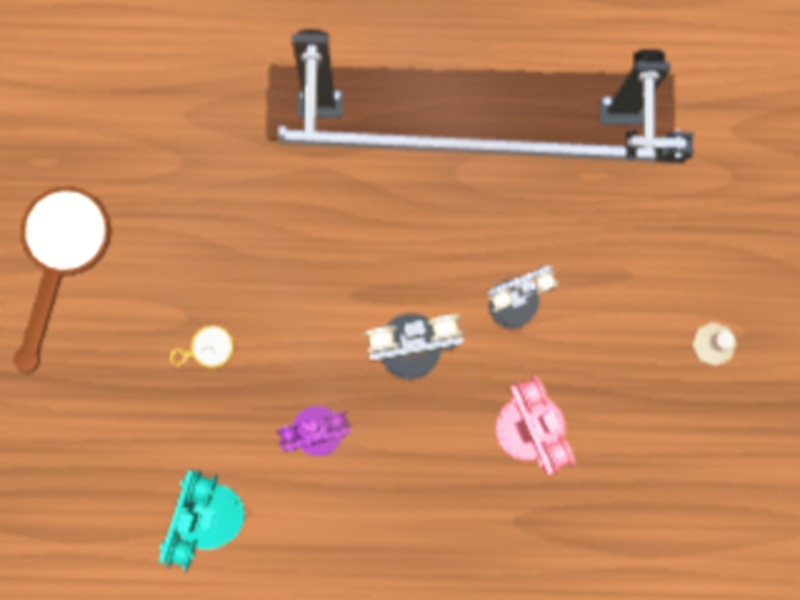

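```bash
cat > h.py <<'E'
import numpy as np, cv2, json
from plant import bot, viewer
M={c:viewer.camera_model(c) for c in("scene","top")}
K={c:np.array([[m['fx'],0,m['cx']],[0,m['fy'],m['cy']],[0,0,1]]) for c,m in M.items()}
def P(c):
    m=M[c]; return K[c]@np.c_[cv2.Rodrigues(np.array(m['rvec']))[0],m['tvec']]
def tri(ps,pt):
    X=cv2.triangulatePoints(P("scene"),P("top"),np.array(ps,float).reshape(2,1),np.array(pt,float).reshape(2,1))[:,0]
    X=X[:3]/X[3]
    e=[np.linalg.norm(proj(c,X)-p) for c,p in(("scene",ps),("top",pt))]
    return X,e
def proj(c,X):
    q=P(c)@np.r_[X,1]; return q[:2]/q[2]
def onz(c,p,z):
    R=cv2.Rodrigues(np.array(M[c]['rvec']))[0];t=np.array(M[c]['tvec'])
    d=R.T@np.linalg.inv(K[c])@np.r_[p,1];C=-R.T@t
    return C+d*(z-C[2])/d[2]
E
python3 - <<'E'
from h import *
for n,a,b in (("bar_mid",(295,262.6),(324,135.2)),("load",(334.3,237),(278.9,135.5)),("stop",(219.3,318.7),(389.2,139.5)),("catch",(234.2,295.8),(380.6,135.4)),
 ("grip",(259.2,194.9),(292.9,210.3)),("foot",(261.5,254),(293.1,220.7))):
    print(n,tri(a,b))
for c,r in (("scene",[(160,200,340,330),(330,360,200,250)]),):
    im=cv2.imread("pics/scene0.png")
    cv2.imwrite("pics/s_a.png",cv2.resize(im[270:420,190:300],None,fx=5,fy=4,interpolation=cv2.INTER_CUBIC))
im=cv2.imread("pics/scene0.png")
cv2.imwrite("pics/s1.png",cv2.resize(im[270:420,195:295],None,fx=4,fy=4,interpolation=cv2.INTER_CUBIC))
cv2.imwrite("pics/s2.png",cv2.resize(im[190:330,330:430],None,fx=4,fy=4,interpolation=cv2.INTER_CUBIC))
cv2.imwrite("pics/s3.png",cv2.resize(im[180:280,220:310],None,fx=6,fy=6,interpolation=cv2.INTER_CUBIC))
im=cv2.imread("pics/top0.png")
cv2.imwrite("pics/t1.png",cv2.resize(im[85:150,230:420],None,fx=4,fy=4,interpolation=cv2.INTER_CUBIC))
cv2.imwrite("pics/t3.png",cv2.resize(im[190:250,260:330],None,fx=8,fy=8,interpolation=cv2.INTER_CUBIC))
E
```

```text
bar_mid (array([635.45784779, -14.19835445, 213.03793983]), [np.float64(0.4289568282349517), np.float64(0.34213384306501843)])
load (array([632.34213252,  93.92477266, 207.73996656]), [np.float64(0.24868244400575204), np.float64(0.2075720285664088)])
stop (array([ 634.18357403, -184.30464726,  180.33075789]), [np.float64(2.9787328054376485), np.float64(2.195999060719869)])
catch (array([ 633.80690936, -151.73675075,  224.78137762]), [np.float64(1.2682886432249394), np.float64(0.9502959173563984)])
grip (array([447.15298716,  50.48323657, 208.38590073]), [np.float64(3.0766154072042142), np.float64(2.770593278732011)])
foot (array([444.29621812,  49.50299002,  -3.94992646]), [np.float64(0.6808678147881512), np.float64(0.6030767907573665)])
```

View pics/s1.png

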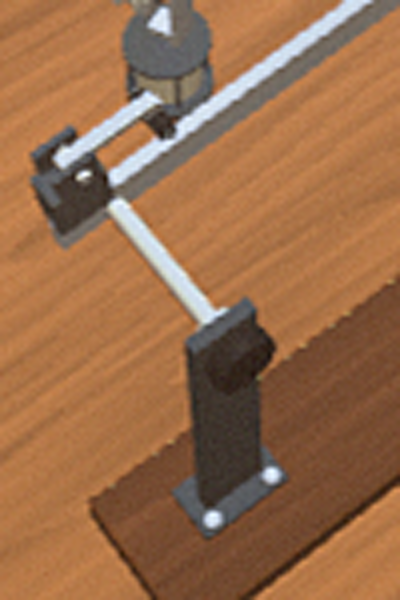

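View pics/s2.png

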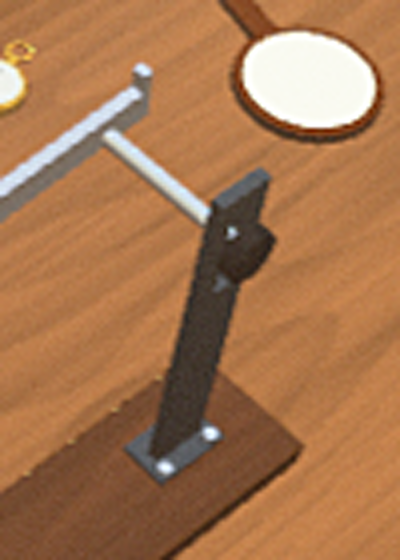

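View pics/s3.png

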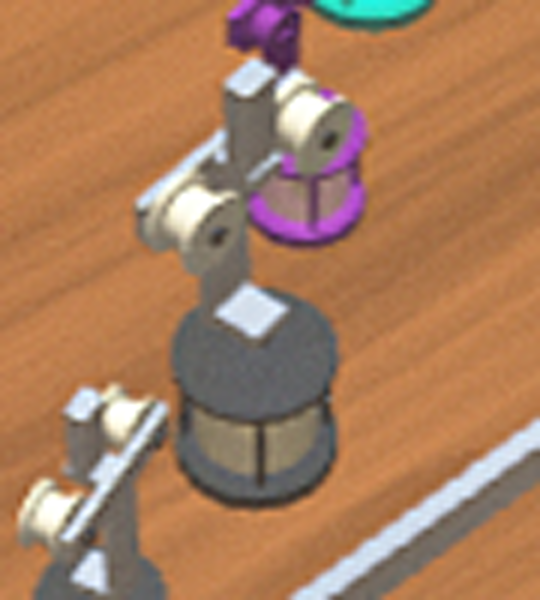

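View pics/t1.png

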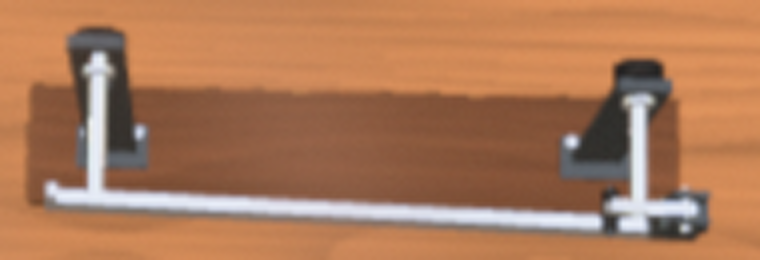

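View pics/t3.png

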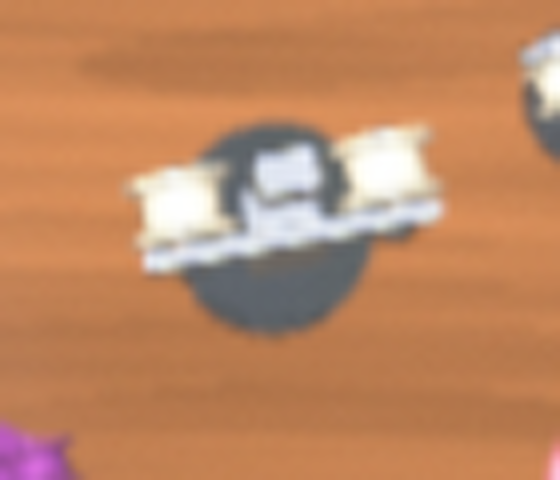

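```bash
cat > fit.py <<'E'
from h import *
from scipy.optimize import least_squares
def px(u,v,k,ox,oy): return ((u+.5)/k-.5+ox,(v+.5)/k-.5+oy)
# bar top strip: bright pixels
pts=[]
im=cv2.imread("pics/top0.png").astype(float)
for c in list(range(256,376,8)):
    col=im[125:150,c,0]; # blue
    w=np.clip(col-150,0,None); 
    if w.sum()>0: pts.append(("top",c,125+(w*np.arange(25)).sum()/w.sum(),w.sum()))
im=cv2.imread("pics/scene0.png").astype(float)
for c in range(246,362,8):
    # predicted row by line
    r0=int(round(296+ (c-244)*(212-296)/(366-244)))
    col=im[r0-12:r0+13,c,0];w=np.clip(col-170,0,None)
    if w.sum()>0: pts.append(("scene",c,r0-12+(w*np.arange(25)).sum()/w.sum(),w.sum()))
for p in pts: print(p[0],p[1],round(p[2],2),round(p[3]))
cor=[("scene",px(90,500,4,195,270),(50,-230,18)),("scene",px(300,447,4,330,190),(135,230,18)),
("top",px(30,85,4,230,85),(135,230,18)),("top",px(28,202,4,230,85),(50,230,18)),("top",px(680,100,4,230,85),(135,-230,18)),
("scene",px(143,70,4,330,190),(0,197,None)),("top",px(52,188,4,230,85),(0,197,None)),("scene",px(110,180,4,195,270),(0,-170,186))]
def w(q,X):
    x,y,a=q[:3];c,s=np.cos(a),np.sin(a)
    return np.array([x+c*X[0]-s*X[1],y+s*X[0]+c*X[1],X[2]])
def res(q,full=False):
    r=[]
    for c,p,X in cor:
        X=list(X)
        if X[2] is None: X[2]=186+q[3]*(X[1]+170)+14
        r+=list(proj(c,w(q,X))-p)
    for c,u,v,_ in pts:
        A=proj(c,w(q,(0,-130,186+q[3]*40)));B=proj(c,w(q,(0,190,186+q[3]*360)))
        d=(B-A)/np.linalg.norm(B-A); r.append(((u-A[0])*d[1]-(v-A[1])*d[0]))
    return np.array(r)
f=least_squares(res,[635,-14,0,.095],loss="soft_l1")
print(f.x, np.degrees(f.x[2])); print(res(f.x).round(1))
J=f.jac;print(np.sqrt(np.diag(np.linalg.inv(J.T@J))))
q=f.x
for n,X in (("load",(0,110,186+280*q[3])),("stop",(0,-170,186)),("catch",(0,-139,186+31*q[3]+28)),("home",(0,-121,186+49*q[3])),("rest",(0,-91,186+79*q[3]))):
    print(n,w(q,X).round(1))
# lantern
k=[("top",px(288,170,8,260,190),(0,0,216)),("top",px(140,205,8,260,190),None)]
E
python3 fit.py
```

```text
top 256 134.05 312
top 264 134.54 301
top 272 134.82 279
top 280 135.32 275
top 288 135.62 289
top 296 136.03 247
top 304 136.54 270
top 312 136.8 233
top 320 137.29 236
top 328 137.6 256
top 336 138.0 228
top 344 138.49 260
top 352 138.64 280
top 360 139.32 273
top 368 139.57 295
scene 246 297.45 288
scene 254 291.86 304
scene 262 285.78 298
scene 270 279.75 286
scene 278 274.33 254
scene 286 268.52 260
scene 294 262.53 270
scene 302 256.76 306
scene 310 250.76 288
scene 318 245.19 237
scene 326 239.58 260
scene 334 233.59 264
scene 342 227.78 292
scene 350 222.08 252
scene 358 219.64 424
[ 6.30923148e+02 -1.46398945e+01  3.04444830e-03  1.10817908e-01] 0.17443403851298261
[-1.   0.2  2.  -0.3  0.4 -0.2 -0.1 -0.1  0.6 -0.2  1.7 -1.3 -1.   0.3
 -1.1  1.4 -0.1 -0.1 -0.2 -0.1 -0.2 -0.2 -0.1 -0.3 -0.2 -0.3 -0.3 -0.2
 -0.5 -0.2 -0.4  0.3  0.1  0.3  0.5  0.2  0.2  0.3  0.3  0.4  0.2  0.
  0.2  0.2  0.1 -2.7]
[0.44641697 1.22974342 0.00361194 0.00507089]
load [630.6  95.4 217. ]
stop [ 631.4 -184.6  186. ]
catch [ 631.3 -153.6  217.4]
home [ 631.3 -135.6  191.4]
rest [ 631.2 -105.6  194.8]
```

```bash
cat > lan.py <<'E'
from h import *
from scipy.optimize import least_squares
def px(u,v,k,ox,oy): return ((u+.5)/k-.5+ox,(v+.5)/k-.5+oy)
T=lambda u,v:px(u,v,8,260,190)
S=lambda u,v:px(u,v,6,220,180)
cor=[("top",T(288,170),(0,0,216)),("top",T(180,207),(0,32,176)),("top",T(382,173),(0,-32,176)),
("top",T(150,265),(-15,45,164)),
("scene",S(250,78),(0,0,216)),("scene",S(217,233),(9,-32,164)),("scene",S(331,136),(9,32,164))]
def w(q,X):
    x,y,a=q[:3];c,s=np.cos(a),np.sin(a)
    return np.array([x+c*X[0]-s*X[1],y+s*X[0]+c*X[1],X[2]])
def res(q):
    return np.concatenate([proj(c,w(q,X))-p for c,p,X in cor if X[1]!=45])
f=least_squares(res,[446,50,0.1],loss="soft_l1")
print(f.x,np.degrees(f.x[2]));print(res(f.x).round(1))
q=f.x
for c in("scene","top"):
    im=cv2.imread(f"pics/{c}0.png"); im=cv2.resize(im,None,fx=6,fy=6,interpolation=cv2.INTER_CUBIC)
    def d(X):
        p=proj(c,w(q,X));return tuple(int(round((v+.5)*6-.5)) for v in p)
    for z,r in((0,34),(70,34)):
        pts=np.array([d((r*np.cos(t),r*np.sin(t),z)) for t in np.linspace(0,6.28,40)]);cv2.polylines(im,[pts],True,(0,0,255),1)
    for z in (216,192):
        pts=np.array([d((6*a,9*b,z)) for a,b in((1,1),(1,-1),(-1,-1),(-1,1))]);cv2.polylines(im,[pts],True,(0,255,0),1)
    u,v=d((0,0,110));cv2.imwrite(f"pics/ov_{c}.png",im[v-290:v+290,u-250:u+250])
E
python3 lan.py
```

```text
[4.47155976e+02 5.01036092e+01 1.96956772e-01] 11.284791787984192
[-0.1  0.7  0.1  0.   0.6 -0.1  0.8 -0.4  0.   0.1 -0.1  0.4]
```

```bash
sed -i 's/range(246,362,8)/range(246,354,8)/' fit.py; python3 fit.py | tail -11; python3 -c "
import cv2,numpy as np
cv2.imwrite('pics/ov.png',cv2.resize(np.hstack([cv2.imread('pics/ov_scene.png'),cv2.imread('pics/ov_top.png')]),(800,464)))"
```

```text
[ 6.30910779e+02 -1.47020928e+01  3.80700183e-03  1.12418479e-01] 0.21812513740332592
[-1.   0.3  1.9 -0.4  0.4 -0.2 -0.1 -0.1  0.6 -0.2  1.7 -1.5 -1.   0.3
 -1.   1.4 -0.1 -0.1 -0.2 -0.1 -0.2 -0.2 -0.1 -0.3 -0.2 -0.3 -0.3 -0.2
 -0.5 -0.2 -0.3  0.3  0.1  0.3  0.5  0.1  0.1  0.2  0.2  0.3  0.1 -0.1
  0.   0.  -0.1]
[0.44405378 1.23308989 0.00362579 0.00509351]
load [630.5  95.3 217.5]
stop [ 631.6 -184.7  186. ]
catch [ 631.4 -153.7  217.5]
home [ 631.4 -135.7  191.5]
rest [ 631.3 -105.7  194.9]
```

View pics/ov.png

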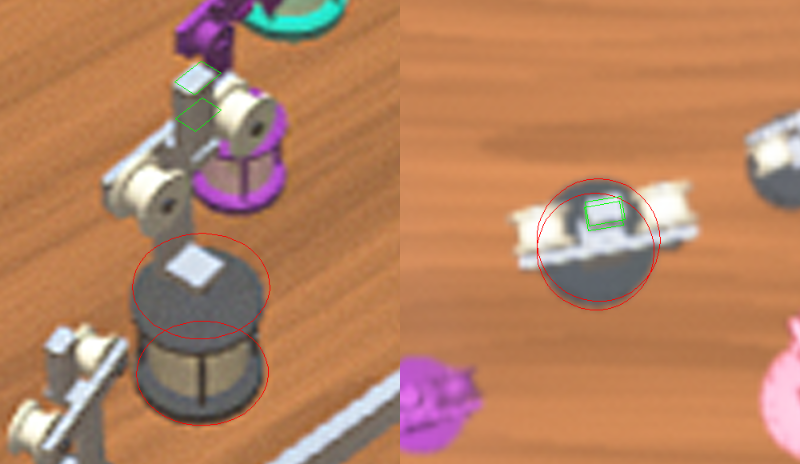

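```bash
cat > plan.py <<'E'
import numpy as np, sys, json
from plant import bot
from scipy.spatial.transform import Rotation as Ro
def goalR(yawz,tilt=0):
    # tool y down, tool z (jaw) at world heading yawz deg; tilt: rotation (deg) about jaw axis
    z=np.array([np.cos(np.radians(yawz)),np.sin(np.radians(yawz)),0]);y=np.array([0,0,-1.]);x=np.cross(y,z)
    R=Ro.from_matrix(np.c_[x,y,z]); return R*Ro.from_rotvec([0,0,np.radians(tilt)])
def plan(goal,Rg,n):
    o=bot.get_obs();p=o['tool_pos'];R=Ro.from_euler('xyz',o['tcp_rot'])
    dR=(R.inv()*Rg).as_rotvec()/n; dp=(np.array(goal)-p)/n
    print("pos",p.round(1),"w",round(o['grip_width'],1),"F",o['contact_force'].round(1),"t",o['time'])
    for i in range(n):
        Ri=R*Ro.from_rotvec(dR*i); print(Ri.inv().apply(dp).round(1).tolist(),np.degrees(dR).round(2).tolist())
E
python3 - <<'E'
from plan import *
plan([447,50,275],goalR(11.3),12)
E
```

```text
pos [163.5 498.9 248.7] w 91.8 F [-0.2  0.5  0.2] t 1.4
[34.1, -2.2, -28.2] [-0.0, 5.05, -0.0]
[36.4, -2.2, -25.1] [-0.0, 5.05, -0.0]
[38.5, -2.2, -21.8] [-0.0, 5.05, -0.0]
[40.3, -2.2, -18.3] [-0.0, 5.05, -0.0]
[41.7, -2.2, -14.7] [-0.0, 5.05, -0.0]
[42.9, -2.2, -11.0] [-0.0, 5.05, -0.0]
[43.7, -2.2, -7.2] [-0.0, 5.05, -0.0]
[44.1, -2.2, -3.3] [-0.0, 5.05, -0.0]
[44.2, -2.2, 0.6] [-0.0, 5.05, -0.0]
[44.0, -2.2, 4.5] [-0.0, 5.05, -0.0]
[43.4, -2.2, 8.4] [-0.0, 5.05, -0.0]
[42.5, -2.2, 12.1] [-0.0, 5.05, -0.0]
```

Emit:
send_rows(moves=[[[34,-4,-28],[0,5,0],50],[[36,-4,-25],[0,5,0],50],[[38.5,-3,-22],[0,5,0],50],[[40,-3,-18],[0,5,0],50],[[42,-2,-15],[0,5,0],50],[[43,-2,-11],[0,5,0],50],[[44,-2,-7],[0,5,0],50],[[44,-2,-3],[0,5,0],50],[[44,-1,0.5],[0,5,0],50],[[44,-1,4.5],[0,5,0],50],[[43,-1,8],[0,5,0],50],[[40,-1,12],[0,5,0],50],[[0,0,0],[0,0,0],50]])

```text
time: 3.02
tool_pos: [450.0, 36.5, 276.7]
tcp_rot: [-1.564, 0.001, -1.397]
contact_force: [-0.7, -0.2, -0.3]
grip_width: 50.0
```

Run:
```python
from plan import *
plan([447,50,240],goalR(11.3),3)
```

```text
pos [450.   36.5 276.7] w 50.0 F [-0.7 -0.2 -0.3] t 3.025
[-4.6, 12.2, -0.3] [-0.13, -0.45, -0.02]
[-4.6, 12.2, -0.2] [-0.13, -0.45, -0.02]
[-4.6, 12.2, -0.2] [-0.13, -0.45, -0.02]
```

Emit:
send_rows(moves=[[[-5,8,-0.2],[-0.1,-0.45,0],50],[[-5,12,-0.2],[-0.1,-0.45,0],50],[[-4,12,-0.2],[-0.1,-0.4,0],50],[[0,4,0],[0,0,0],50],[[0,0,0],[0,0,0],50]])

```text
time: 3.65
tool_pos: [444.5, 54.2, 237.5]
tcp_rot: [-1.572, 0.002, -1.367]
contact_force: [0.4, 0.3, 0.3]
grip_width: 50.3
```

Run:
```python
from plan import *
from h import *
plan([447,50,209],goalR(11.3),4)
a=[cv2.resize(viewer.capture(c)[y:y+110,x:x+110],(400,400),interpolation=cv2.INTER_CUBIC) for c,x,y in(("scene",205,160),("top",240,160))]
cv2.imwrite("pics/g1.png",np.hstack(a))
```

```text
pos [444.5  54.2 237.5] w 50.3 F [0.4 0.3 0.3] t 3.65
[1.2, 7.1, 0.4] [0.02, 0.09, -0.03]
[1.2, 7.1, 0.4] [0.02, 0.09, -0.03]
[1.2, 7.1, 0.4] [0.02, 0.09, -0.03]
[1.2, 7.1, 0.4] [0.02, 0.09, -0.03]
```

View pics/g1.png

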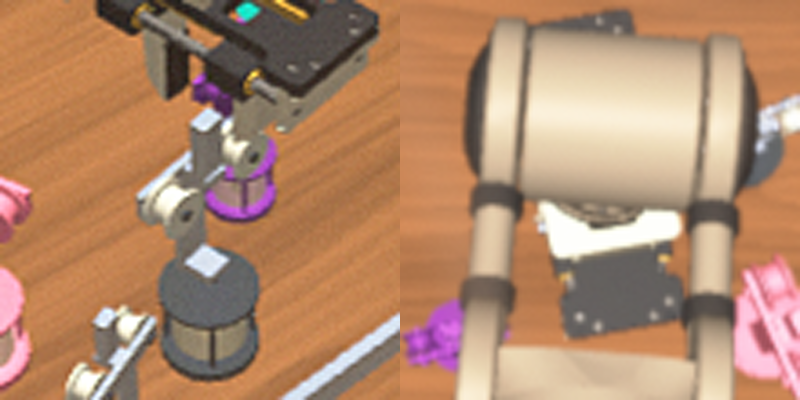

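Run:
```python
from plan import *
from h import *
o=bot.get_obs();p=o['tool_pos'];R=Ro.from_euler('xyz',o['tcp_rot'])
im=viewer.capture("scene");k=6;x0,y0=205,140
z=cv2.resize(im[y0:y0+95,x0:x0+120],None,fx=k,fy=k,interpolation=cv2.INTER_CUBIC)
for s in(1,-1):
    for x in(-9.5,9.5):
        for zz in (25,44):
            q=proj("scene",p+R.apply([x,22,s*zz]));cv2.circle(z,(int((q[0]-x0+.5)*k),int((q[1]-y0+.5)*k)),4,(0,0,255) if s>0 else (0,255,0),-1)
cv2.imwrite("pics/g2.png",z)
```

```text
(no output)
```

View pics/g2.png

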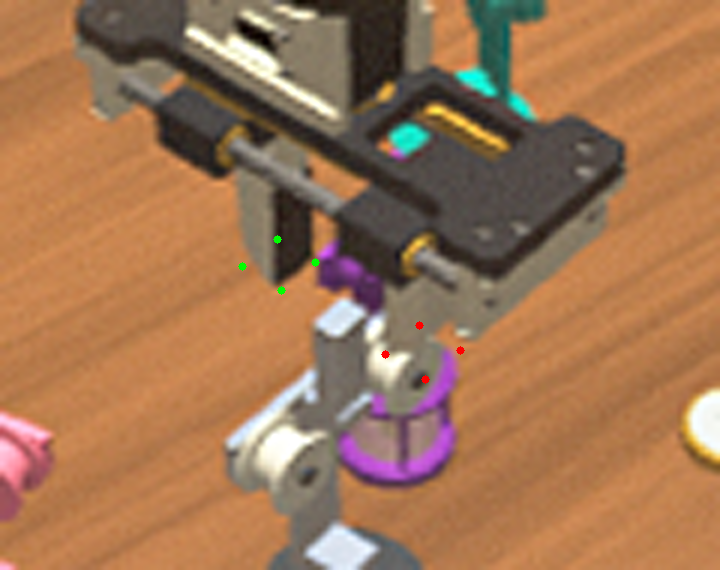

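Emit:
send_rows(moves=[[[3,2,1],[0,0.3,0],50],[[2,8,0.6],[0,0,0],50],[[0,9,0],[0,0,0],50],[[0,8,0],[0,0,0],50],[[0,0,0],[0,0,0],50]])

```text
time: 4.42
tool_pos: [447.9, 48.5, 209.3]
tcp_rot: [-1.57, 0.002, -1.375]
contact_force: [-0.6, -0.1, 0.0]
grip_width: 50.0
```

Run:
```python
from plan import *
plan([447,50,209],goalR(11.3),1)
```

```text
pos [447.9  48.5 209.3] w 50.0 F [-0.6 -0.1  0. ] t 4.425
[-1.7, 0.3, -0.6] [-0.02, -0.06, -0.1]
```

Close the gripper.

Emit:
send_rows(moves=[[[-1.5,0,-0.5],[0,0,0],30],[[0,0,0],[0,0,0],14],[[0,0,0],[0,0,0],8],[[0,0,0],[0,0,0],4],[[0,0,0],[0,0,0],4],[[0,0,0],[0,0,0],4],[[0,0,0],[0,0,0],4]])

```text
time: 5.3
tool_pos: [447.4, 50.0, 209.8]
tcp_rot: [-1.569, 0.002, -1.374]
contact_force: [0.1, 0.2, 0.4]
grip_width: 11.8
```

Emit:
send_rows(moves=[[[0,-5,0],[0,0,0],4],[[0,-15,0],[0,0,0],4],[[0,-20,0],[0,0,0],4],[[0,-20,0],[0,0,0],4],[[0,-15,0],[0,0,0],4],[[0,-10,0],[0,0,0],4],[[0,0,0],[0,0,0],4],[[0,0,0],[0,0,0],4]])

```text
time: 6.3
tool_pos: [443.7, 50.1, 293.0]
tcp_rot: [-1.583, 0.005, -1.374]
contact_force: [0.1, 0.1, -6.4]
grip_width: 12.1
```

Run:
```python
from plan import *
plan([540,89,296],goalR(0.2,6.4),6)
from h import *
a=[viewer.capture(c) for c in("scene","top")]
cv2.imwrite("pics/g3.png",np.hstack([cv2.resize(a[0][140:280,190:330],(400,400)),cv2.resize(a[1][110:250,220:360],(400,400))]))
```

```text
pos [443.7  50.1 293. ] w 12.1 F [ 0.1  0.1 -6.4] t 6.3
[-3.2, -0.7, 17.0] [0.23, 1.83, 1.02]
[-3.8, -0.6, 16.9] [0.23, 1.83, 1.02]
[-4.3, -0.4, 16.8] [0.23, 1.83, 1.02]
[-4.9, -0.3, 16.6] [0.23, 1.83, 1.02]
[-5.4, -0.1, 16.5] [0.23, 1.83, 1.02]
[-5.9, 0.0, 16.3] [0.23, 1.83, 1.02]
```

View pics/g3.png

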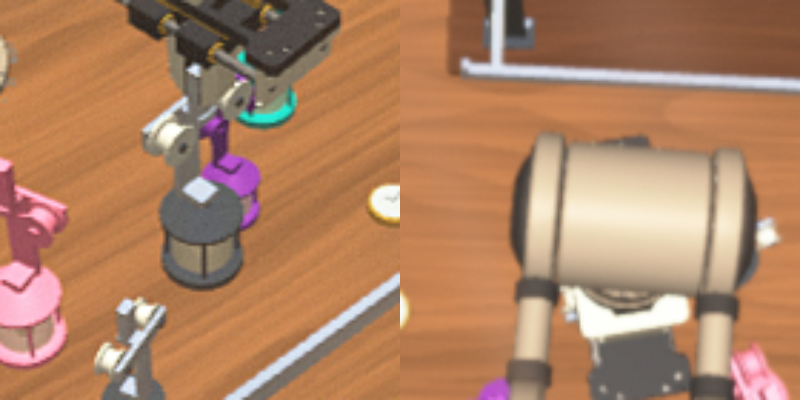

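Emit:
send_rows(moves=[[[-3,-1,12],[0.2,1.8,1],4],[[-4,-1,17],[0.2,1.8,1],4],[[-4.5,-1,18],[0.2,1.8,1],4],[[-5,-0.5,18],[0.2,1.8,1],4],[[-5.5,0,17],[0.2,1.8,1],4],[[-6,0,12],[0.2,1.8,1],4],[[0,0,0],[0,0,0],4]])

```text
time: 7.28
tool_pos: [540.6, 90.6, 294.8]
tcp_rot: [-1.576, 0.116, -1.578]
contact_force: [0.8, -0.6, -6.8]
grip_width: 12.0
```

Run:
```python
from plan import *
plan([550,89,296],goalR(0.2,6.4),2)
```

```text
pos [540.6  90.6 294.8] w 12.0 F [ 0.8 -0.6 -6.8] t 7.275
[0.7, -0.7, 4.7] [0.12, -0.32, -0.13]
[0.7, -0.7, 4.7] [0.12, -0.32, -0.13]
```

Emit:
send_rows(moves=[[[0.7,-0.7,12],[0.1,-0.3,0],4],[[0.7,-0.7,16],[0.1,-0.3,0],4],[[0,0,14],[0,0,0],4],[[0,0,5],[0,0,0],4],[[0,0,0],[0,0,0],4]])

```text
time: 7.9
tool_pos: [589.3, 88.2, 295.9]
tcp_rot: [-1.572, 0.115, -1.566]
contact_force: [-0.4, 0.4, -5.9]
grip_width: 11.5
```

```bash
cat > ov.py <<'E'
from plan import *
from h import *
def ov(name,x0=250,y0=130,W=160,H=150,k=5,fit=(630.9,-14.7,.0038,.1124)):
    o=bot.get_obs();p=o['tool_pos'];R=Ro.from_euler('xyz',o['tcp_rot'])
    im=viewer.capture("scene")
    z=cv2.resize(im[y0:y0+H,x0:x0+W],None,fx=k,fy=k,interpolation=cv2.INTER_CUBIC)
    def dot(X,c):
        q=proj("scene",X);cv2.circle(z,(int((q[0]-x0+.5)*k),int((q[1]-y0+.5)*k)),3,c,-1)
    # lantern frame: origin grip at tool (0,g,0); lantern x=tool z, y=-tool x, z=-tool y
    for y in(-32,32):
        for x in (9,):
            for t in np.linspace(0,6.28,24)[:-1]:
                X=np.array([x,y+17*np.cos(t),-40+17*np.sin(t)])
                dot(p+R.apply([-X[1],5.8-X[2],X[0]]),(0,0,255))
    for y in range(-190,195,20):
        a=fit[2];dot(np.array([fit[0]-np.sin(a)*y+4,fit[1]+y,186+fit[3]*(y+170)]),(0,255,0))
    cv2.imwrite(name,z)
if __name__=="__main__": ov(sys.argv[1]);plan([631-.4,89,296],goalR(0.2,6.4),3)
E
python3 ov.py pics/o1.png
```

```text
pos [589.1  88.2 295.9] w 11.8 F [-0.3 -1.3 -5.8] t 7.95
[-0.2, -0.0, 13.8] [0.03, 0.02, -0.06]
[-0.2, -0.0, 13.8] [0.03, 0.02, -0.06]
[-0.2, -0.0, 13.8] [0.03, 0.02, -0.06]
```

View pics/o1.png

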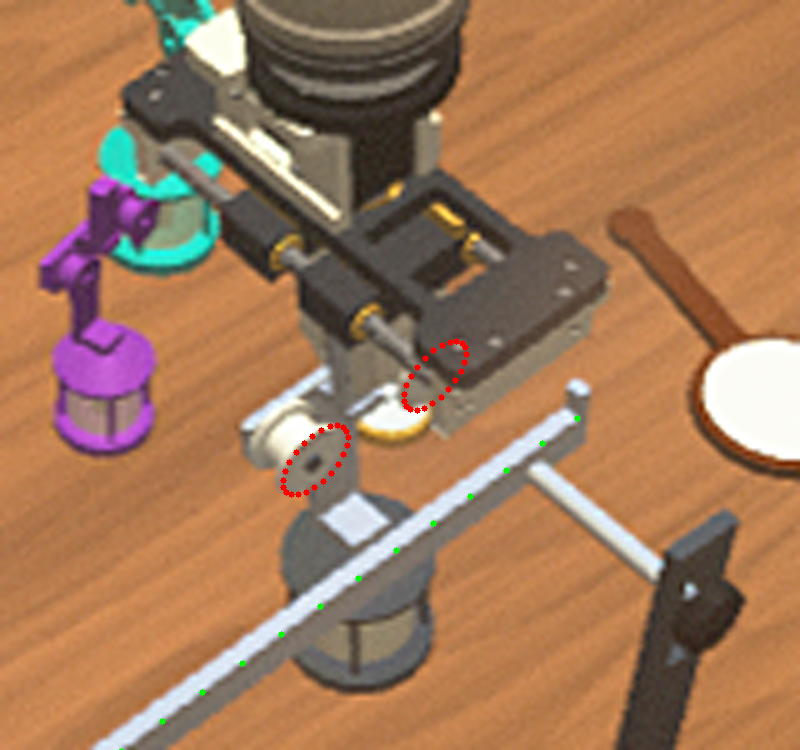

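Emit:
send_rows(moves=[[[0,0,10],[0,0,0],4],[[0,0,13],[0,0,0],4],[[0,0,12],[0,0,0],4],[[0,0,6],[0,0,0],4],[[0,0,0],[0,0,0],4],[[0,0,0],[0,0,0],4]])

```text
time: 8.7
tool_pos: [631.5, 88.5, 296.3]
tcp_rot: [-1.572, 0.114, -1.566]
contact_force: [-0.0, 0.4, -7.0]
grip_width: 12.1
```

```bash
python3 ov.py pics/o2.png
```

```text
pos [631.4  88.5 296.3] w 11.8 F [-0.4  0.6 -5.8] t 8.75
[-0.2, 0.1, -0.3] [0.02, 0.03, -0.05]
[-0.2, 0.1, -0.3] [0.02, 0.03, -0.05]
[-0.2, 0.1, -0.3] [0.02, 0.03, -0.05]
```

View pics/o2.png

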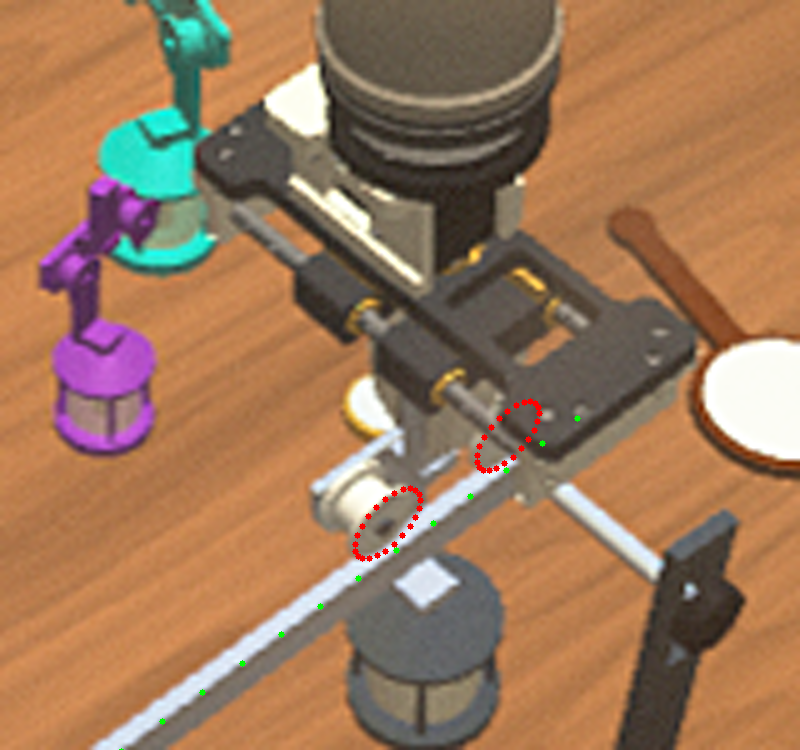

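Emit:
send_rows(moves=[[[0,5,-0.8],[0,0,0],4],[[0,5,0],[0,0,0],4],[[0,3,0],[0,0,0],4],[[0,0,0],[0,0,0],4],[[0,0,0],[0,0,0],4]])

```text
time: 9.38
tool_pos: [629.8, 90.1, 282.6]
tcp_rot: [-1.572, 0.114, -1.566]
contact_force: [0.3, 0.3, -6.2]
grip_width: 11.8
```

```bash
python3 -c "
from ov import *
ov('pics/o3.png',300,190,100,90,8);plan([631-.4,89,278],goalR(0.2,6.4),1)"
```

```text
pos [629.8  90.2 282.5] w 11.5 F [ 0.3 -0.2 -6.1] t 9.425
[1.7, 4.4, 0.8] [0.11, 0.09, -0.16]
```

View pics/o3.png

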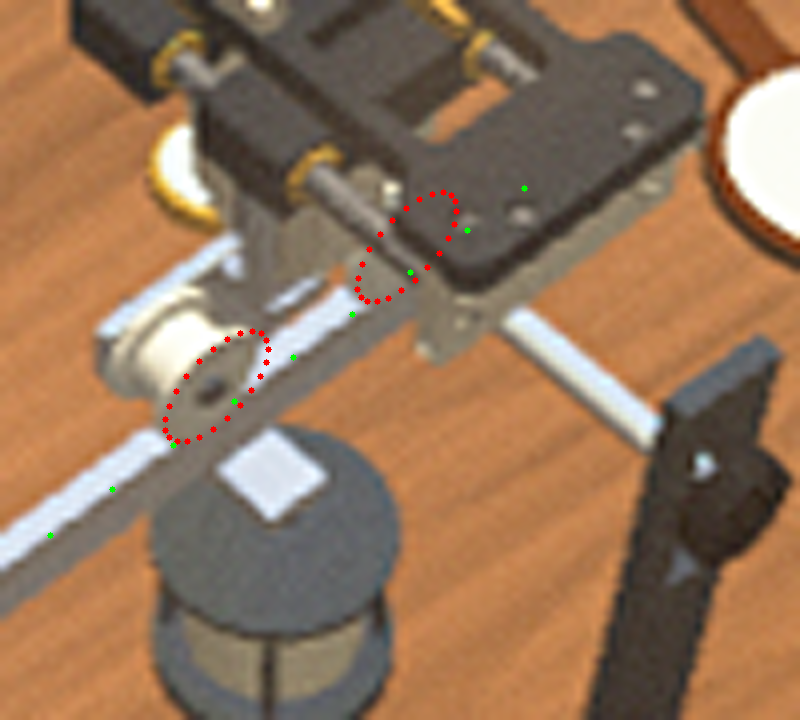

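Emit:
send_rows(moves=[[[0,2,0.8],[0,0,0],4],[[0,2,0],[0,0,0],4],[[0,0,0],[0,0,0],4],[[0,0,0],[0,0,0],4]])

```text
time: 9.93
tool_pos: [630.8, 90.6, 278.5]
tcp_rot: [-1.572, 0.114, -1.566]
contact_force: [1.2, -0.2, -5.9]
grip_width: 11.3
```

Emit:
send_rows(moves=[[[0,1.5,0],[0,0,0],4],[[0,0,0],[0,0,0],4]])

```text
time: 10.18
tool_pos: [630.8, 90.8, 276.9]
tcp_rot: [-1.572, 0.114, -1.566]
contact_force: [0.0, 0.2, -5.5]
grip_width: 12.0
```

Emit:
send_rows(moves=[[[0,1.2,0],[0,0,0],4],[[0,0,0],[0,0,0],4]])

```text
time: 10.42
tool_pos: [630.8, 90.9, 275.7]
tcp_rot: [-1.572, 0.114, -1.566]
contact_force: [-0.2, 0.6, -6.3]
grip_width: 11.6
```

Emit:
send_rows(moves=[[[0,1,0],[0,0,0],4],[[0,0,0],[0,0,0],4]])

```text
time: 10.68
tool_pos: [630.8, 91.1, 274.6]
tcp_rot: [-1.572, 0.114, -1.566]
contact_force: [0.1, 0.3, -6.1]
grip_width: 11.8
```

Emit:
send_rows(moves=[[[0,0.8,0],[0,0,0],4],[[0,0,0],[0,0,0],4]])

```text
time: 10.92
tool_pos: [630.8, 91.2, 273.8]
tcp_rot: [-1.572, 0.114, -1.566]
contact_force: [0.7, -1.1, -6.0]
grip_width: 11.9
```

Emit:
send_rows(moves=[[[0,0.8,0],[0,0,0],4],[[0,0,0],[0,0,0],4]])

```text
time: 11.18
tool_pos: [630.9, 91.2, 273.2]
tcp_rot: [-1.571, 0.114, -1.566]
contact_force: [0.2, 0.4, -6.1]
grip_width: 12.0
```

Emit:
send_rows(moves=[[[0,0.8,0],[0,0,0],4],[[0,0,0],[0,0,0],4]])

```text
time: 11.42
tool_pos: [630.9, 91.3, 273.2]
tcp_rot: [-1.57, 0.114, -1.566]
contact_force: [-1.6, -1.2, -4.3]
grip_width: 11.9
```

Emit:
send_rows(moves=[[[0,0.8,0],[0,0,0],4],[[0,0,0],[0,0,0],4]])

```text
time: 11.68
tool_pos: [631.0, 91.3, 273.1]
tcp_rot: [-1.57, 0.114, -1.566]
contact_force: [-0.9, -0.9, -4.5]
grip_width: 11.7
```

```bash
python3 -c "
from ov import *
ov('pics/o4.png',300,190,100,90,8)"
```

```text
(no output)
```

View pics/o4.png

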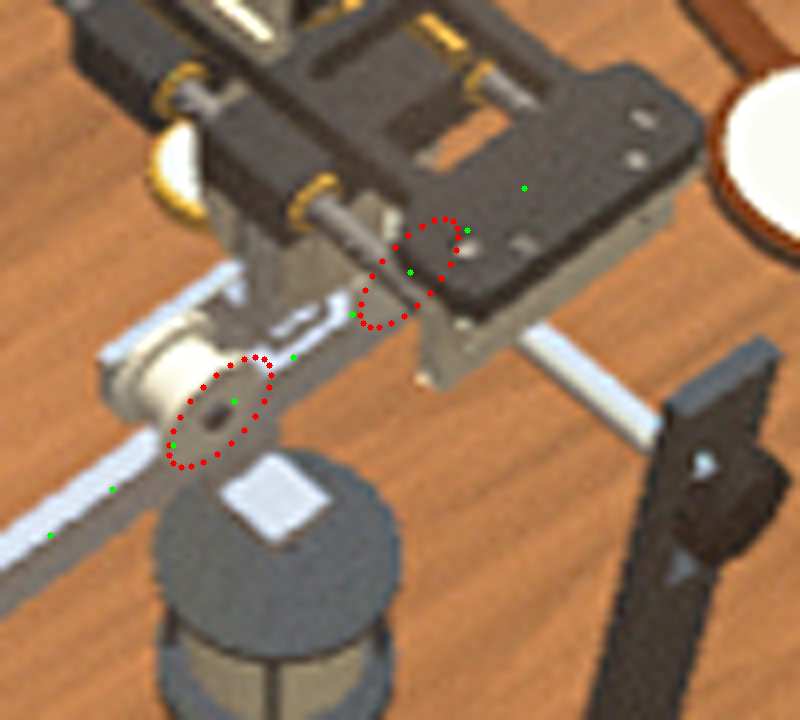

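Emit:
send_rows(moves=[[[0,1.5,0],[0,0,0],4]])

```text
time: 11.85
tool_pos: [631.1, 91.4, 272.7]
tcp_rot: [-1.568, 0.114, -1.565]
contact_force: [-3.8, -2.1, 8.4]
grip_width: 11.5
```

Emit:
send_rows(moves=[[[0,1.5,0],[0,0,0],4]])

```text
time: 11.98
tool_pos: [631.0, 91.4, 272.7]
tcp_rot: [-1.567, 0.114, -1.565]
contact_force: [-4.9, -1.7, 6.3]
grip_width: 11.8
```

Emit:
send_rows(moves=[[[0,0,0],[0,0,0],4]])

```text
time: 12.1
tool_pos: [630.9, 91.3, 273.0]
tcp_rot: [-1.567, 0.114, -1.565]
contact_force: [-0.4, 0.9, -3.6]
grip_width: 11.8
```

Emit:
send_rows(moves=[[[0,-0.5,-1.2],[0,0,0],4],[[0,0,0],[0,0,0],4]])

```text
time: 12.35
tool_pos: [630.0, 91.3, 272.9]
tcp_rot: [-1.566, 0.114, -1.565]
contact_force: [-1.3, -0.1, -0.1]
grip_width: 11.6
```

Emit:
send_rows(moves=[[[0,0.7,0],[0,0,0],4],[[0,0,0],[0,0,0],4]])

```text
time: 12.6
tool_pos: [630.0, 91.4, 272.9]
tcp_rot: [-1.565, 0.114, -1.565]
contact_force: [-1.2, -0.5, -0.9]
grip_width: 11.8
```

Emit:
send_rows(moves=[[[0,0,0],[0,0,0],60],[[0,0,0],[0,0,0],60],[[0,0,0],[0,0,0],60],[[0,0,0],[0,0,0],60]])

```text
time: 13.1
tool_pos: [630.9, 91.9, 273.4]
tcp_rot: [-1.563, 0.115, -1.565]
contact_force: [-0.5, 0.5, 0.4]
grip_width: 47.3
```

```bash
python3 -c "
from ov import *
ov('pics/o5.png',210,180,180,140,4)"
```

```text
(no output)
```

View pics/o5.png

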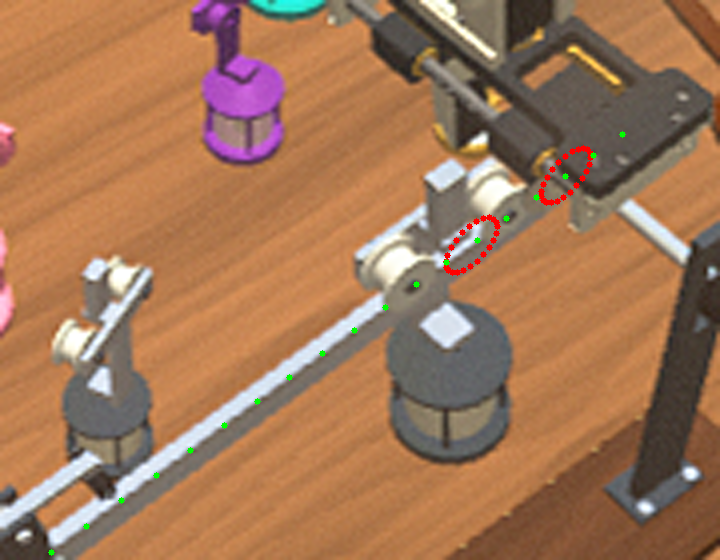

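Emit:
send_rows(moves=[[[0,0,0],[0,0,0],0],[[0,0,0],[0,0,0],0],[[0,0,0],[0,0,0],0],[[0,0,0],[0,0,0],0],[[0,0,0],[0,0,0],0],[[0,0,0],[0,0,0],0],[[0,0,0],[0,0,0],0],[[0,0,0],[0,0,0],0],[[0,0,0],[0,0,0],0],[[0,0,0],[0,0,0],0],[[0,0,0],[0,0,0],0],[[0,0,0],[0,0,0],0],[[0,0,0],[0,0,0],0],[[0,0,0],[0,0,0],0],[[0,0,0],[0,0,0],0],[[0,0,0],[0,0,0],0],[[0,0,0],[0,0,0],0],[[0,0,0],[0,0,0],0],[[0,0,0],[0,0,0],0],[[0,0,0],[0,0,0],0]])

```text
time: 15.65
tool_pos: [630.9, 91.9, 273.4]
tcp_rot: [-1.563, 0.115, -1.565]
contact_force: [-0.6, -0.7, 1.1]
grip_width: 0.4
```

```bash
cat > home.py <<'E'
from ov import *
fit=(630.7,-14.7,.0038,.1115)
def lant(name,d,x0=190,y0=210,W=130,H=110,k=6,c="scene"):
    # overlay lantern wheels with its middle d uphill of stop
    im=viewer.capture(c)
    z=cv2.resize(im[y0:y0+H,x0:x0+W],None,fx=k,fy=k,interpolation=cv2.INTER_CUBIC)
    s=fit[3];a=np.arctan(s)
    def wld(x,u,h): # u along bar from stop, h perpendicular above bar
        y=-170+u*np.cos(a)-h*np.sin(a);zz=186+u*np.sin(a)+h*np.cos(a)
        return np.array([fit[0]+x-fit[2]*y,fit[1]+y,zz])
    def dot(X,col):
        q=proj(c,X);cv2.circle(z,(int((q[0]-x0+.5)*k),int((q[1]-y0+.5)*k)),2,col,-1)
    for y in(-32,32):
        for t in np.linspace(0,6.28,30)[:-1]: dot(wld(9,d+y+17*np.cos(t),12+17*np.sin(t)),(0,0,255))
    for x,y in((6,9),(6,-9),(-6,-9),(-6,9)): dot(wld(x,d+y,64),(0,255,0))
    cv2.imwrite(name,z)
if __name__=="__main__":
    lant(sys.argv[1],float(sys.argv[2]))
E
python3 home.py pics/h1.png 79
```

```text
(no output)
```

View pics/h1.png

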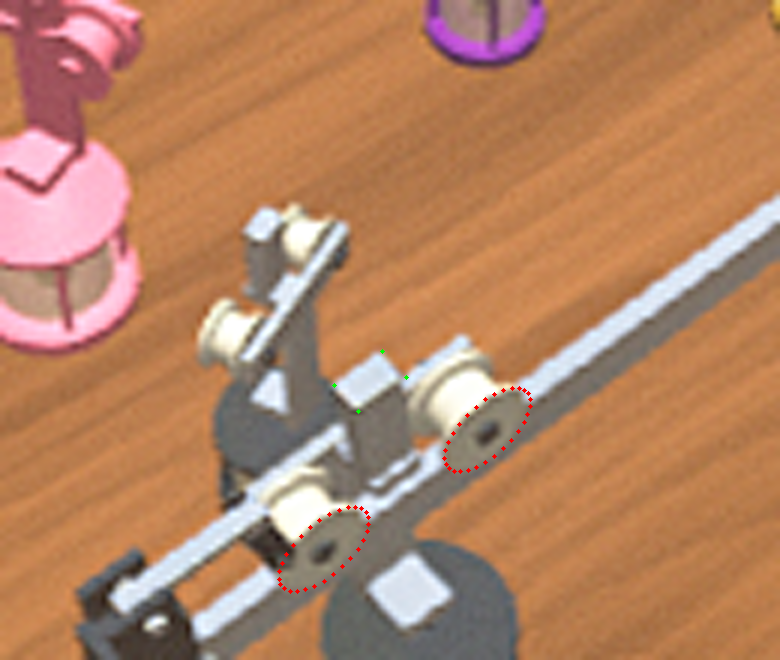

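Emit:
send_rows(moves=[[[8,-1,0],[0,0,0],0],[[16,0,0],[0,0,0],0],[[20,0,0],[0,0,0],0],[[20,0,0],[0,0,0],0],[[20,0,0],[0,0,0],0],[[20,0,0],[0,0,0],0],[[20,0,0],[0,0,0],0],[[20,0,0],[0,0,0],0],[[16,0,0],[0,0,0],0],[[6,0,0],[0,0,0],0],[[0,0,0],[0,0,0],0],[[0,0,0],[0,0,0],0]])

```text
time: 17.2
tool_pos: [631.7, -86.6, 253.7]
tcp_rot: [-1.563, 0.115, -1.567]
contact_force: [0.2, 0.5, 1.0]
grip_width: 0.7
```

```bash
cat > st.py <<'E'
from home import *
o=bot.get_obs();p=o['tool_pos'];s=fit[3];a=np.arctan(s)
dy=p[1]-fit[1]+170;dz=p[2]-186
print("u",round(dy*np.cos(a)+dz*np.sin(a),1),"h",round(-dy*np.sin(a)+dz*np.cos(a),1),"x-bar",round(p[0]-fit[0]+fit[2]*(p[1]-fit[1]),1),o['tcp_rot'],o['contact_force'].round(1),o['time'])
E
python3 st.py; python3 home.py pics/h2.png 79
```

```text
u 105.0 h 56.4 x-bar 0.7 [-1.56301595  0.11477951 -1.56704707] [0.2 0.5 1. ] 17.2
```

View pics/h2.png

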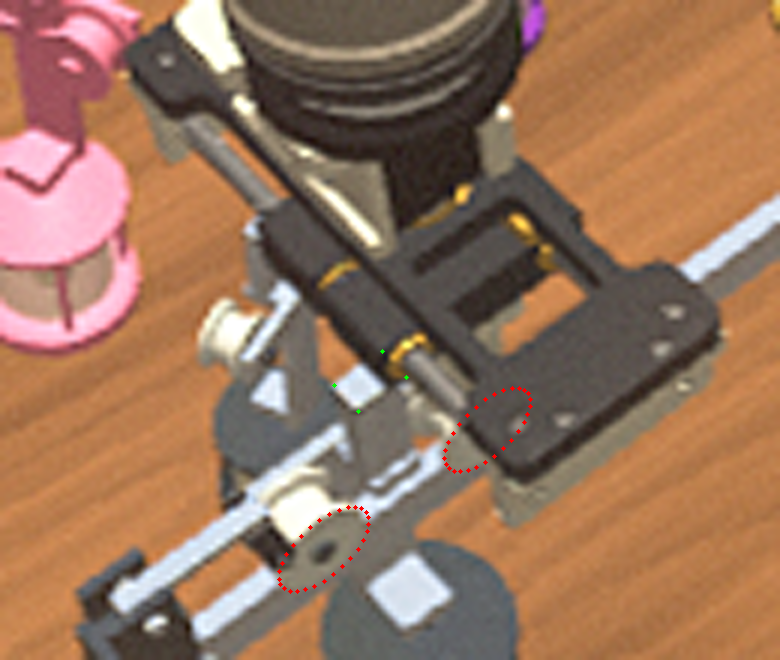

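Emit:
send_rows(moves=[[[3,-1.5,0],[0,0,0],0],[[2,0,0],[0,0,0],0],[[1,0,0],[0,0,0],0],[[1,0,0],[0,0,0],0]])

```text
time: 17.75
tool_pos: [631.9, -92.8, 254.9]
tcp_rot: [-1.562, 0.115, -1.565]
contact_force: [-0.0, 0.3, 0.2]
grip_width: 0.3
```

Emit:
send_rows(moves=[[[1,0,0],[0,0,0],0],[[1,0,0],[0,0,0],0]])

```text
time: 18.0
tool_pos: [631.9, -94.0, 254.8]
tcp_rot: [-1.562, 0.116, -1.565]
contact_force: [-0.4, 4.6, 1.3]
grip_width: 0.4
```

Emit:
send_rows(moves=[[[1,0,0],[0,0,0],0],[[1,0,0],[0,0,0],0]])

```text
time: 18.25
tool_pos: [631.9, -94.5, 254.7]
tcp_rot: [-1.562, 0.119, -1.563]
contact_force: [-0.6, 5.5, 1.3]
grip_width: 0.6
```

```bash
python3 st.py
```

```text
u 97.3 h 58.3 x-bar 0.9 [-1.56242866  0.11882024 -1.5633782 ] [-0.6  5.5  1.3] 18.25
```

Emit:
send_rows(moves=[[[1.3,0,0],[0,0,0],0],[[1.3,0,0],[0,0,0],0]])

```text
time: 18.5
tool_pos: [631.9, -95.1, 254.8]
tcp_rot: [-1.562, 0.122, -1.562]
contact_force: [-0.4, 7.2, 2.3]
grip_width: 0.6
```

Emit:
send_rows(moves=[[[1.5,0,0],[0,0,0],0],[[1.5,0,0],[0,0,0],0]])

```text
time: 18.75
tool_pos: [631.9, -95.5, 255.2]
tcp_rot: [-1.562, 0.126, -1.56]
contact_force: [-1.4, 7.0, 3.5]
grip_width: 0.3
```

Emit:
send_rows(moves=[[[1.5,0,0],[0,0,0],0],[[1.5,0,0],[0,0,0],0]])

```text
time: 19.0
tool_pos: [631.9, -95.8, 255.5]
tcp_rot: [-1.562, 0.13, -1.558]
contact_force: [-0.5, 7.4, 2.7]
grip_width: 0.6
```

```bash
python3 st.py
```

```text
u 96.0 h 59.2 x-bar 0.9 [-1.56195298  0.13033862 -1.55814658] [-0.5  7.4  2.7] 19.0
```

Emit:
send_rows(moves=[[[1.5,0.3,0],[0,0.2,-0.5],0],[[1.5,0.3,0],[0,0.2,-0.5],0]])

```text
time: 19.25
tool_pos: [631.9, -95.6, 255.1]
tcp_rot: [-1.563, 0.118, -1.564]
contact_force: [-1.1, 8.6, 2.3]
grip_width: 0.2
```

Emit:
send_rows(moves=[[[1.7,0.3,0],[0,0.2,-0.5],0],[[1.7,0.3,0],[0,0.2,-0.5],0]])

```text
time: 19.5
tool_pos: [631.9, -95.1, 254.6]
tcp_rot: [-1.564, 0.106, -1.568]
contact_force: [0.4, 9.3, 2.3]
grip_width: 0.7
```

```bash
python3 st.py
```

```text
u 96.7 h 58.3 x-bar 0.9 [-1.56364376  0.10640986 -1.56847801] [0.4 9.3 2.3] 19.5
```

Emit:
send_rows(moves=[[[2,0.2,0],[0,0.1,-0.1],0],[[2,0.2,0],[0,0.1,-0.3],0]])

```text
time: 19.75
tool_pos: [632.0, -95.5, 254.4]
tcp_rot: [-1.564, 0.105, -1.569]
contact_force: [0.4, 6.1, 1.4]
grip_width: 0.6
```

```bash
python3 st.py;python3 home.py pics/h3.png 78
```

```text
u 96.3 h 58.1 x-bar 1.0 [-1.56366545  0.10455668 -1.56947524] [0.4 6.1 1.4] 19.75
```

View pics/h3.png

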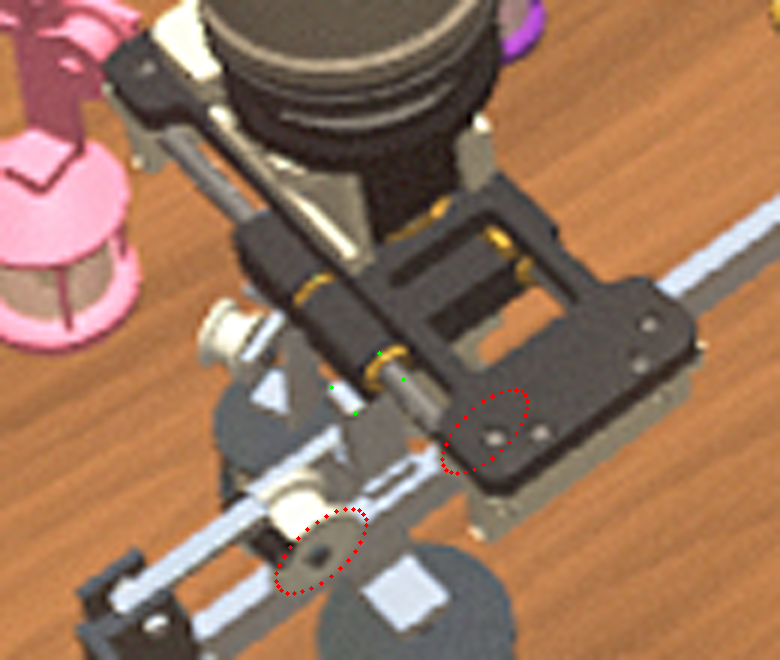

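Emit:
send_rows(moves=[[[2.6,0.1,0],[0,0,0],0],[[2.6,0.1,0],[0,0,-0.2],0]])

```text
time: 20.05
tool_pos: [632.0, -98.8, 254.1]
tcp_rot: [-1.564, 0.103, -1.568]
contact_force: [0.8, 3.9, 0.9]
grip_width: 0.2
```

Emit:
send_rows(moves=[[[2.8,0.1,0],[0,0,-0.2],0],[[2.8,0.1,0],[0,0,-0.2],0]])

```text
time: 20.3
tool_pos: [632.0, -103.7, 253.5]
tcp_rot: [-1.563, 0.097, -1.567]
contact_force: [-0.5, 3.8, 1.1]
grip_width: 0.4
```

```bash
python3 st.py
```

```text
u 88.0 h 58.1 x-bar 1.0 [-1.56347567  0.09710123 -1.56704377] [-0.5  3.8  1.1] 20.3
```

Emit:
send_rows(moves=[[[2,0.1,0],[0,0,0.2],0],[[2,0.1,0],[0,0,0.1],0]])

```text
time: 20.55
tool_pos: [632.1, -108.5, 253.0]
tcp_rot: [-1.563, 0.102, -1.567]
contact_force: [0.6, 0.9, 0.6]
grip_width: 0.7
```

Emit:
send_rows(moves=[[[1.8,0.1,0],[0,0,0.1],0],[[1.8,0.1,0],[0,0,0.1],0]])

```text
time: 20.8
tool_pos: [632.1, -113.4, 252.3]
tcp_rot: [-1.563, 0.104, -1.568]
contact_force: [-0.1, 0.5, 0.6]
grip_width: 0.5
```

Emit:
send_rows(moves=[[[1.8,0.1,0],[0,0,0.1],0],[[1.8,0.1,0],[0,0,0.1],0]])

```text
time: 21.05
tool_pos: [632.1, -117.9, 251.4]
tcp_rot: [-1.563, 0.107, -1.569]
contact_force: [0.7, -0.4, 0.5]
grip_width: 0.3
```

```bash
python3 st.py;python3 home.py pics/h4.png 49
```

```text
u 73.6 h 57.6 x-bar 1.0 [-1.56337042  0.10676726 -1.5686297 ] [ 0.7 -0.4  0.5] 21.05
```

View pics/h4.png

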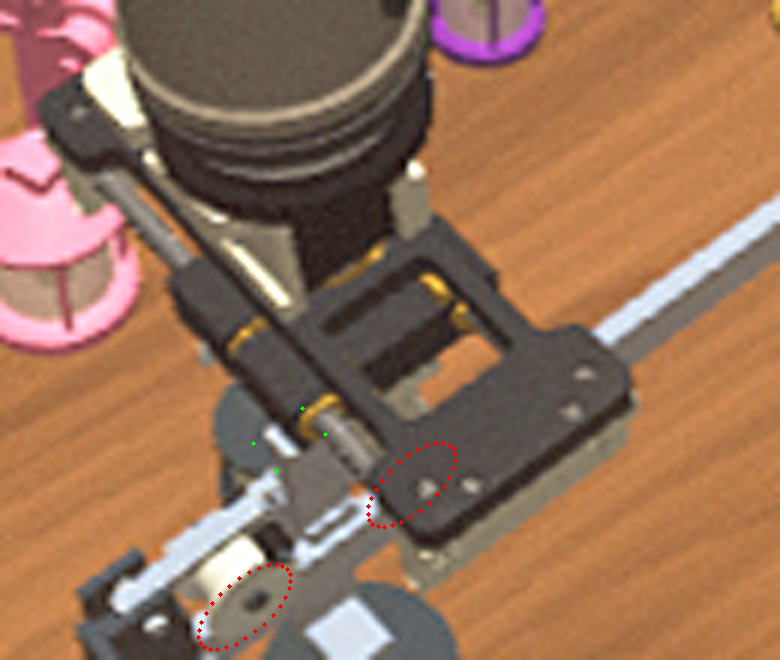

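Emit:
send_rows(moves=[[[1.5,0,0],[0,0,0.1],0],[[1,0,0],[0,0,0.1],0]])

```text
time: 21.35
tool_pos: [632.0, -121.1, 250.8]
tcp_rot: [-1.564, 0.11, -1.569]
contact_force: [-0.5, -0.2, 0.8]
grip_width: 0.2
```

Emit:
send_rows(moves=[[[1,0,0],[0,0,0.1],0],[[1,0,0],[0,0,0],0]])

```text
time: 21.6
tool_pos: [632.0, -122.6, 250.6]
tcp_rot: [-1.564, 0.113, -1.569]
contact_force: [-0.7, 4.4, 1.6]
grip_width: 0.5
```

Emit:
send_rows(moves=[[[1,0,0],[0,0,0],0],[[1,0,0],[0,0,0],0]])

```text
time: 21.85
tool_pos: [632.0, -122.8, 250.7]
tcp_rot: [-1.564, 0.116, -1.567]
contact_force: [1.5, 5.5, 0.8]
grip_width: 0.5
```

```bash
python3 st.py;python3 home.py pics/h5.png 49
```

```text
u 68.7 h 57.4 x-bar 0.9 [-1.56390605  0.11607776 -1.56736111] [1.5 5.5 0.8] 21.85
```

View pics/h5.png

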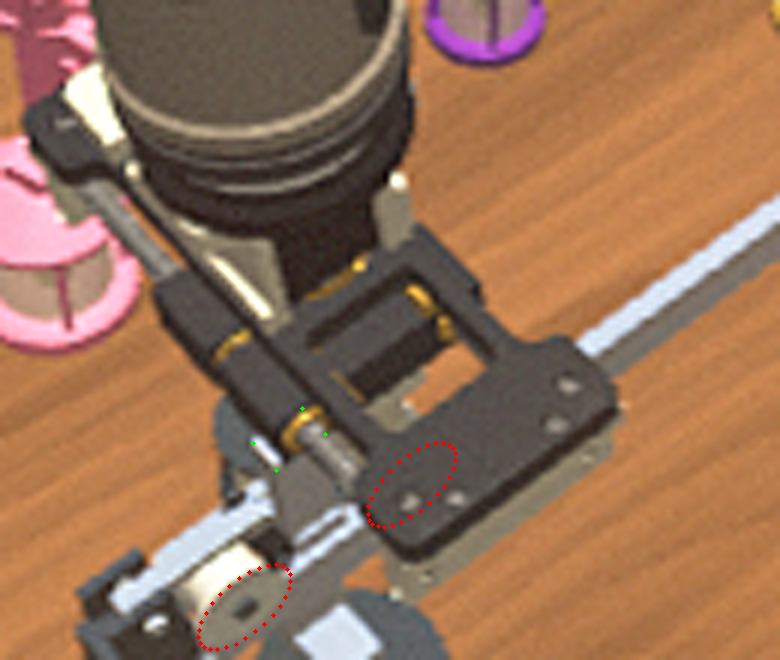

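Emit:
send_rows(moves=[[[1.6,0,0],[0,0,0],0],[[1.6,0,0],[0,0,-0.1],0],[[1.8,0,0],[0,0,-0.2],0]])

```text
time: 22.28
tool_pos: [632.1, -123.4, 251.0]
tcp_rot: [-1.564, 0.118, -1.564]
contact_force: [-1.0, 7.5, 2.8]
grip_width: 0.4
```

```bash
python3 st.py
```

```text
u 68.1 h 57.8 x-bar 1.0 [-1.56369669  0.11751017 -1.56418022] [-1.   7.5  2.8] 22.275
```

Emit:
send_rows(moves=[[[-5,0,0],[0,0,0],0],[[-20,-2,0],[0,0,0],0],[[-30,-10,0],[0,0,0],0],[[-40,-20,0],[0,0,0],0],[[-40,-20,0],[0,0,0],0],[[-30,-10,0],[0,0,0],0],[[0,0,0],[0,0,0],0]])

```text
time: 23.15
tool_pos: [630.1, 41.1, 335.1]
tcp_rot: [-1.562, 0.114, -1.565]
contact_force: [0.0, -0.3, -0.0]
grip_width: 0.3
```

```bash
python3 st.py;python3 home.py pics/h6.png 49
```

```text
u 240.9 h 123.2 x-bar -0.3 [-1.56192268  0.11428301 -1.5645564 ] [ 0.  -0.3 -0. ] 23.15
```

View pics/h6.png

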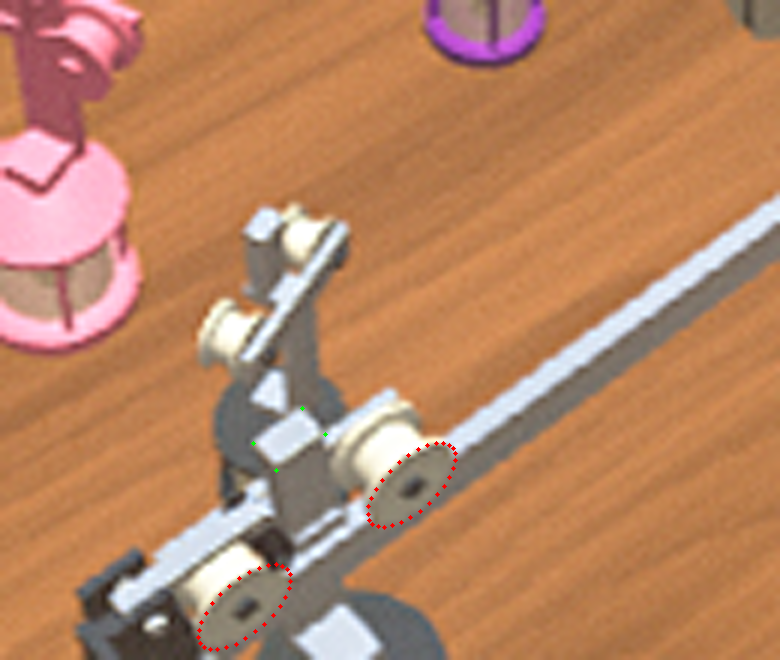

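Emit:
send_rows(moves=[[[0,-10,0],[0,0,0],0],[[0,0,0],[0,0,0],0],[[0,0,0],[0,0,0],0],[[0,0,0],[0,0,0],0],[[0,0,0],[0,0,0],0],[[0,0,0],[0,0,0],0],[[0,0,0],[0,0,0],0],[[0,0,0],[0,0,0],0]])

```text
time: 24.2
tool_pos: [629.7, 35.3, 342.5]
tcp_rot: [-1.567, 0.113, -1.571]
contact_force: [0.4, 0.1, 0.1]
grip_width: 0.4
```

Run:
```python
from home import *
b=cv2.imread("pics/h6.png"); lant("pics/h7.png",49); a=cv2.imread("pics/h7.png")
print("diff",cv2.absdiff(a,b).mean(), (cv2.absdiff(a,b).max(2)>40).sum())
lant("pics/t7.png",49,330,100,90,70,8,"top")
cv2.imwrite("pics/end.png",viewer.capture("scene"))
```

```text
diff 2.367112794612795 548
```

View pics/t7.png

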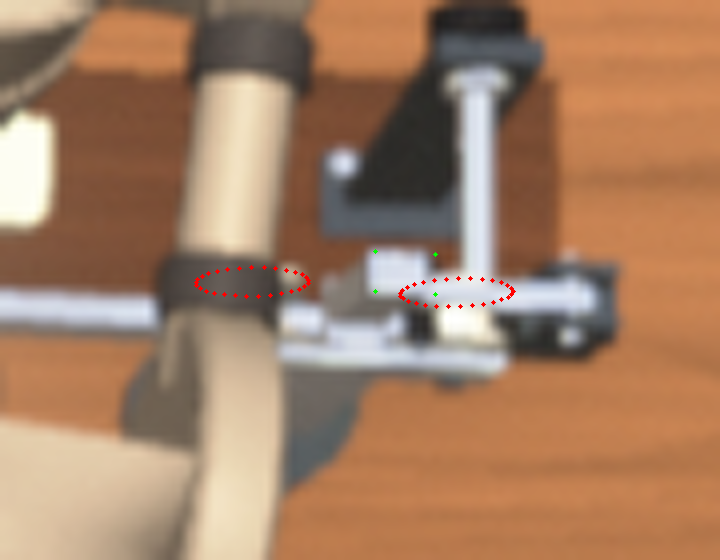

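View pics/end.png

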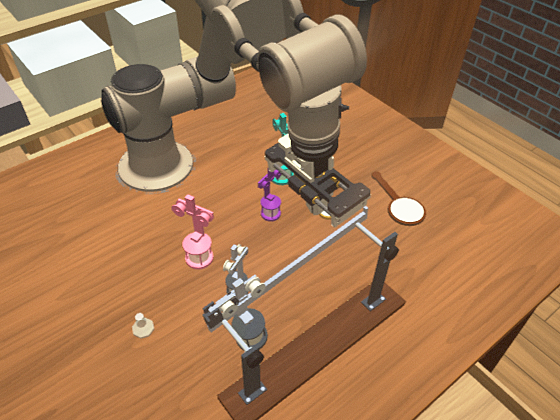

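```bash
python3 -c "
from plant import bot
print(bot.close_job())"
```

```text
the job is handed in; nothing more can be done
None
```

The large dark lantern is hung on the rail and pressed fully home behind the catch, and I handed the job in at about 24 s.

- **Hanging:** I set it on the rail about 113 mm uphill of the bar's middle, tilted to match the measured slope of about 0.11. I lowered it by feel and released only when the wheels carried nearly all of its 6 N weight. One step while seating reached about 14.6 N on the rail, just under the 15 N limit.
- **Rolling and pressing:** It rolled down on its own and came to rest at the catch. I then pushed it with closed fingers. The readings peaked at about 9 N before it slipped past the catch and ran almost freely to a firm stop, where I pressed with about 7.5 N. I backed off about 170 mm.

**Last checks:**
- **Position:** In the scene camera the lantern sits where it should when home (49 mm from the stop). The roller shows behind the lower wheel in both views, and the lantern had not visibly moved a second later.
- **Disagreements:** The top camera puts it about 2 mm uphill of that, and the measured push was about 29 mm rather than 30. Both are within calibration error, so I took the firm stop as the deciding evidence.
- **Surroundings:** The gripper was clear of everything. The mirror, stopper and other lanterns I could see looked unmoved. The arm hid the watch in the final picture; it never went near it.

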